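# Open the specimen well's lift-and-slide hatch

## Task

On the inspection bench stand two low specimen wells, each closed by a recessed metal hatch. Open the one whose hatch has the straight bar handle: lift that hatch up off its seat, slide it along its channels onto the deck beside the well until the well is completely uncovered, set it down flat there and let go. Leave the hatch with the round knob closed where it is.

Things in the scene. Friction and masses are not known exactly. Their poses are not given: they have to be found in the camera images.
- bar_hatch: Loose aluminium plate 100 (x) x 84 (y) x 6 mm, 0.2 to 0.33 kg, black bridge-shaped bar handle on its middle. Origin: centre of its underside, z up. Bar along x: 54 mm long, 14 wide (y), 28 to 46 mm above the origin; pinch it across y from above, 37 mm above the origin. Starts lying in the pocket over the well opening, axes within 2 degrees of bar_well's.
- bar_well: Fixed ivory base of the bar hatch, 130 (x) x 220 (y) x 81 mm. Origin: centre of its underside, z up. Opening 80 x 64 mm centred at y = -50 mm. The hatch's seat is 40 mm above the origin; the deck, on the +y side, 48 mm. Channels along y: walls at x = +-54 mm, black lips above reach in to +-42 mm (z 76 to 81 mm): the plate can rise 30 mm; over 8 clears the deck, 18 is about right.
- park (a point): Where the hatch's origin goes: the deck's surface at x = 0, y = +45, z = 48 mm of bar_well, axes the same; 95 mm along +y from the closed hatch. The deck runs from y = -4 to +102 mm, where stops in the corners (|x| 36 to 54 mm, fingers pass between) hold the plate. With its origin 21 mm short of park the opening is just uncovered; 15 mm beyond park it meets the stops.
- knob_hatch: The hatch to leave alone: the same plate, 100 x 84 x 6 mm, but with a round black knob on its middle, 38 mm across, top 46 mm above the origin. Origin: centre of the plate's underside. It lies closed in a second base of the same shape as bar_well.
Mind the look-alikes: they are no part of the job. What is shaped like the bar_hatch but blue, purple or turquoise is not meant.

How it is judged:
By the outcome, as a careful person would: the job done as asked, in the order asked, and still so for the second after the job is handed in, with the robot touching nothing.
It also fails if it takes over 32 s, if anything falls off the work surface, if the arm or the gripper's body presses on something with over 40 N, if the wrist force passes 120 N, or if a joint passes its speed limit or range.

## Robot

A 6-joint arm with a two-finger parallel gripper is mounted at the origin on the work surface. World frame = base frame: x ahead of the robot, y to its left, z up, the work surface at z = 0. Lengths are in m, angles in rad, forces in N, time in s.
With the tool pointing down it reaches from about 0.325 to 0.75 m from the base axis. Payload 7.6 kg.
Tool frame: the origin (TCP) lies midway between the tips of the shut fingers; the grasp point (between the pads) lies 19 mm behind it; z points along the fingers, y is the line along which they close (so a half turn about z gives the same grasp; the last joint's range is limited). The gripper opens to 85 mm and grips with 20 to 120 N. Pads are 22 mm wide; open, the fingers measure 114 mm over their backs; the gripper's body (76 mm by 85 mm) begins 54 mm behind the grasp point. The pads swing forward as they close: fully open they stand 13 mm farther back than shut.
Start: joints at [-1.292, 0.052, 1.401, -0, 1.689, -0.07], TCP at [0.179, -0.493, 0.231] pointing down, gripper open.
Joint ranges: [-2.9, 2.9], [-0.91, 2.17], [0.12, 2.37], [-1.06, 4.2], [0.26, 2.73], [-2.93, 2.93]. Speed limits (rad/s): [2.57, 2.57, 3.01, 3.14, 3.14, 3.14].

## Interface

Orientations are given as a rotation vector (axis times angle).
In Python, from plant import telemetry, viewer, ticket gives the robot as it stands.
- The arm moves only by the shell command python3 -m handwheel 'ROWS' [FORCE]. ROWS is JSON, a list that holds one entry, the list of rows, each a list of 7 numbers: the turn, a rotation vector about the tool's x, y, z in rad, then the shift along the tool's x, y, z in cm, then the closure, from 0 (fully open) to 1 (shut). A call has 1 to 20 rows; each row is the pose to reach, as a shift and turn from the pose commanded when the call began, along the tool's axes at that moment; what a row does not reach only later rows make up. A row lasts 1/10 s, in which the tool goes at most 50 mm and 8.59 degrees, less where a joint would pass 70% of its speed; a pose out of reach is approached as far as the arm can. A call with a gripper value outside its range is refused whole. The fingers move at their own pace and stop on an object; FORCE is the grip in N (left out, the last holds). Time passes only in rows, so rows that repeat a pose let the fingers close. It gives the time, the measured TCP pose, the force and the opening at its end, in the units of the state.
- telemetry.read_state(): the state, without advancing time (a new reading comes with each control period).
- viewer.capture(name): name is "side" or "top"; returns the picture (480x640x3 uint8, red, green, blue); there is no depth.
- viewer.calibration(name): a dict with "K" (3x3 intrinsics, pixels), "rvec" (rotation vector, rad) and "tvec" (3), from world to camera coordinates, as OpenCV has them. Camera axes: x right, y down, z forward; pixel columns grow to the right and rows downward; lengths in m; the calibration is good to about 2 mm. A picture is of the moment at which its call begins. calibration takes no time and is no camera call.
- ticket.sign_off(): hands the job in, once; it reports no verdict.
Trained networks look in the newest picture that a camera, given by its name, has taken for a name from the list of things; names that differ only in an ending like _2 or _b are one class to them, and where a whole thing is asked for, a point or a joint stands for the part that bears it (a point fixed in the world has none). Each returns a list of dicts, best first, with "conf" (0 to 1); they miss things now and then, are a little off and sometimes report something else, mostly with a low value. They report only what shows in the picture. A call takes as long as a camera call. They do not tell look-alikes from the thing itself.
- viewer.boxes_of(camera, target): "bbox" ([left, top, right, bottom] in pixels, round what is visible of it).
- viewer.masks_of(camera, target): "pixels" (480x640 bool, what is visible of it) and "bbox" ([left, top, right, bottom] in pixels, round what is visible of it).
- viewer.tip_of(camera, target): "centre" ([column, row] in pixels: a listed point, or the origin of a listed thing).
The state is a dict: "time_s": time; "qpos": joint angles; "dq": joint speeds; "effort": joint torques, N m; "tcp_pos": TCP position; "tcp_rot": TCP orientation; "wrist_force": force on the tool from outside, world axes, zero at the start; "ft_torque": the same for the moment, N m; "finger_gap": finger opening in m.
Only numpy, scipy, OpenCV 4.12 (cv2) and the standard library are available. Lean on these libraries where they do the work, as an engineer would, in place of code of your own. Each camera call takes 0.05 s, during which the arm holds its last target. There are 200 camera calls.

## Working session

There is one attempt and no reset: what is moved stays moved. The work goes in short steps, Python scripts to look and compute and a shell command to move; the robot and the scene stay as the last step left them, time stands still between calls to the robot, and variables do not carry over. Pictures are saved under pics/ and viewed, on a budget of 10 in all, crops included, one or two more only if the job needs it, and the job is handed in when it is done.

```bash
mkdir -p pics; python3 - <<'E'
from plant import telemetry, viewer
import cv2,numpy as np
s=telemetry.read_state(); print({k:np.round(v,3).tolist() for k,v in s.items()})
ims=[]
for c in("side","top"):
    im=viewer.capture(c); cv2.imwrite(f"pics/{c}0.png",im[:,:,::-1])
    k=viewer.calibration(c); print(c,np.round(k["K"],1).tolist(),np.round(k["rvec"],4),np.round(k["tvec"],4))
    for t in("bar_hatch","bar_well","knob_hatch","park"):
        for f in (viewer.boxes_of,viewer.tip_of):
            try: print(t,[(np.round(d.get("bbox",d.get("centre")),1).tolist(),round(d["conf"],2)) for d in f(c,t)])
            except Exception as e: print(t,e)
E
```

```text
{'time_s': 0.0, 'qpos': [-1.292, 0.053, 1.402, 0.0, 1.689, -0.07], 'dq': [0.001, 0.0, -0.0, -0.001, 0.001, 0.0], 'effort': [-0.002, -38.167, -36.019, -0.0, 0.006, -0.0], 'tcp_pos': [0.179, -0.493, 0.23], 'tcp_rot': [-3.092, -0.545, 0.0], 'wrist_force': [-0.759, -0.547, -0.35], 'ft_torque': [-0.073, -0.047, -0.038], 'finger_gap': 0.085}
side [[470.3, 0.0, 321.5], [0.0, 470.3, 240.2], [0.0, 0.0, 1.0]] [ 2.2119 -0.0672  0.0247] [-0.6004  0.1268  0.769 ]
bar_hatch [([241.9, 219.6, 282.8, 255.9], 0.84), ([260.0, 166.7, 303.9, 192.3], 0.76), ([342.4, 250.8, 410.9, 303.0], 0.66), ([323.1, 172.4, 380.7, 208.0], 0.57), ([221.1, 176.1, 312.7, 279.8], 0.43)]
bar_hatch [([347.3, 191.4], 0.93), ([269.6, 240.2], 0.82), ([280.9, 185.2], 0.76), ([375.3, 275.6], 0.73)]
bar_well [([221.9, 176.6, 316.0, 281.8], 0.96)]
bar_well [([274.1, 242.4], 0.82)]
knob_hatch []
knob_hatch [([322.4, 395.2], 0.7)]
park [([222.4, 173.7, 319.2, 282.4], 0.63)]
park [([280.0, 209.6], 0.66)]
top [[553.8, 0.0, 319.2], [0.0, 553.8, 245.4], [0.0, 0.0, 1.0]] [ 2.1615 -2.0208  0.2378] [0.0344 0.6085 1.1321]
bar_hatch [([178.0, 183.7, 228.1, 235.2], 0.9), ([149.7, 249.9, 199.3, 301.1], 0.82), ([306.9, 189.3, 356.1, 238.3], 0.64), ([270.5, 262.2, 313.8, 308.5], 0.56)]
bar_hatch [([292.1, 287.7], 0.78), ([331.2, 210.4], 0.71), ([173.2, 277.5], 0.66), ([201.5, 211.0], 0.58)]
bar_well [([213.1, 235.9, 329.6, 327.7], 0.83)]
bar_well [([272.7, 283.3], 0.65)]
knob_hatch [([426.3, 238.4, 471.4, 283.7], 0.67)]
knob_hatch [([449.0, 264.3], 0.68)]
park [([215.4, 239.4, 328.7, 326.5], 0.77)]
park [([251.0, 280.2], 0.79)]
```

View pics/side0.png

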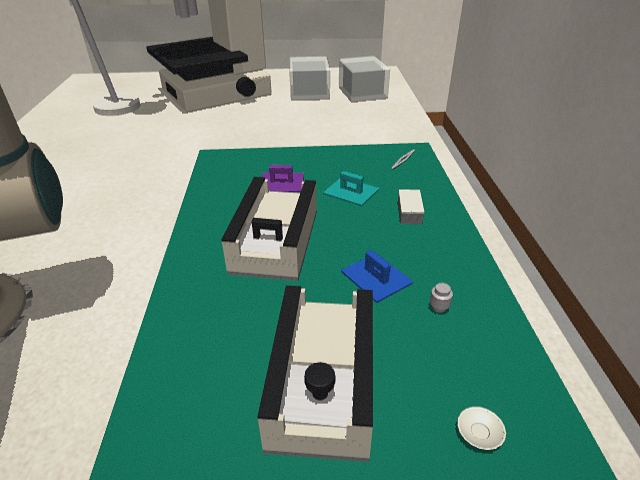

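View pics/top0.png

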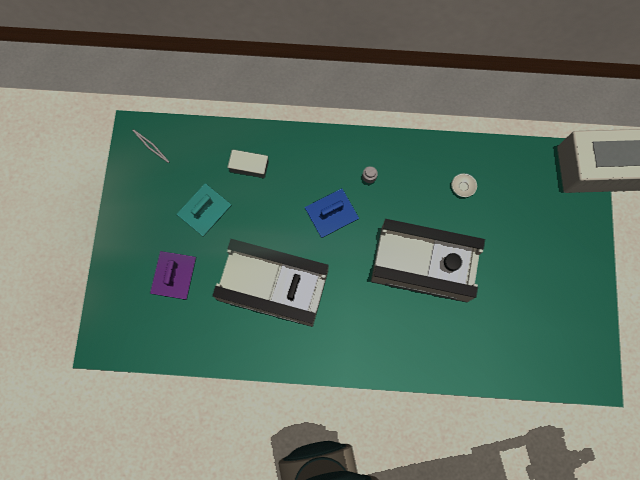

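Candidates shaped like the bar hatch (top view): turquoise (203,209), blue (331,212), purple (173,276), and the metal plate with a black bar in the ivory well (294,287). Only the last one is aluminium and in a well, and its handle is straight, while the other well (450,263) has the round knob. I'll fit the well pose and confirm it in a crop.

```bash
cat > h.py <<'E'
import cv2,numpy as np
from plant import telemetry, viewer
from scipy.optimize import minimize
from scipy.spatial.transform import Rotation as R
C={c:viewer.calibration(c) for c in("side","top")}
def proj(c,P):
    k=C[c]; return cv2.projectPoints(np.asarray(P,float).reshape(-1,3),np.array(k["rvec"],float),np.array(k["tvec"],float),np.array(k["K"],float),None)[0][:,0]
def ray(c,uv,z):
    k=C[c]; Rm=cv2.Rodrigues(np.array(k["rvec"],float))[0]; o=-Rm.T@np.ravel(k["tvec"])
    d=Rm.T@np.linalg.inv(k["K"])@np.array([*uv,1.]); return o+d*(z-o[2])/d[2]
def place(p,L): # p x,y,yaw ; L local pts
    c,s=np.cos(p[2]),np.sin(p[2]); L=np.asarray(L,float); return np.c_[p[0]+c*L[:,0]-s*L[:,1],p[1]+s*L[:,0]+c*L[:,1],L[:,2]]
BOX=[[x,y,z] for x in(-.065,.065) for y in(-.11,.11) for z in(0,.081)]
E
cat > fit.py <<'E'
from h import *
hull={}
for c in("side","top"):
    viewer.capture(c); m=viewer.masks_of(c,"bar_well")
    print(c,[(d["bbox"],round(d["conf"],2)) for d in m]); 
    g=m[0]["pixels"].astype(np.uint8)
    g=cv2.morphologyEx(g,cv2.MORPH_OPEN,np.ones((3,3)))
    cs=max(cv2.findContours(g,0,2)[0],key=cv2.contourArea); hull[c]=cv2.convexHull(cs)
def mask(h,s=4):
    im=np.zeros((480*s,640*s),np.uint8); cv2.fillConvexPoly(im,np.round((h.reshape(-1,2)+.5)*s).astype(np.int32),1); return im
H={c:mask(h) for c,h in hull.items()}
def cost(p,cs=("side","top")):
    e=0
    for c in cs:
        g=mask(cv2.convexHull(proj(c,place(p,BOX)).astype(np.float32))); e+=1-(g&H[c]).sum()/(g|H[c]).sum()
    return e
p0=[*ray("top",(271,283),.06)[:2],0]
best=min((minimize(cost,[*p0[:2],a],method="Nelder-Mead",options=dict(initial_simplex=[[*p0[:2],a],[p0[0]+.02,p0[1],a],[p0[0],p0[1]+.02,a],[p0[0],p0[1],a+.15]],maxiter=120)) for a in(-.3,0,.3)),key=lambda r:r.fun)
p=best.x; print("well",np.round(p,4),best.fun)
for c in H:
    r=minimize(cost,p,args=((c,),),method="Nelder-Mead",options=dict(initial_simplex=[p,p+[.01,0,0],p+[0,.01,0],p+[0,0,.05]],maxiter=100)); print(c,np.round(r.x,4),r.fun)
LIP=[[[a*.042,-.11,.081],[a*.065,-.11,.081],[a*.065,.11,.081],[a*.042,.11,.081]] for a in(-1,1)]
BAR=[[-.027,-.057,.086],[.027,-.057,.086],[.027,-.043,.086],[-.027,-.043,.086]]
out=[]
for c,(u,v) in(("side",(195,150)),("top",(195,210))):
    im=cv2.imread(f"pics/{c}0.png"); im=cv2.resize(im[v:v+145,u:u+145],None,fx=4,fy=4,interpolation=cv2.INTER_CUBIC)[:, :]
    for L,col in((LIP[0],(0,255,255)),(LIP[1],(0,255,255)),(BAR,(0,0,255))):
        q=(proj(c,place(p,L))-[u,v]+.5)*4; cv2.polylines(im,[q.astype(np.int32)],True,col,1)
    out.append(cv2.resize(im,(400,400)) if 0 else im[:, :])
cv2.imwrite("pics/fit.png",cv2.resize(np.hstack(out),(800,400),interpolation=cv2.INTER_AREA))
E
python3 fit.py
```

```text
side [([221.6, 175.0, 315.5, 282.6], 0.56)]
top [([211.6, 235.5, 330.7, 324.5], 0.74), ([269.9, 265.3, 315.1, 307.2], 0.59)]
well [ 0.5204  0.1729 -0.2007] 0.021980121155412147
side [ 0.5202  0.1727 -0.1952] 0.011658592303753545
top [ 0.5204  0.1729 -0.2007] 0.008639551192145878
```

View pics/fit.png

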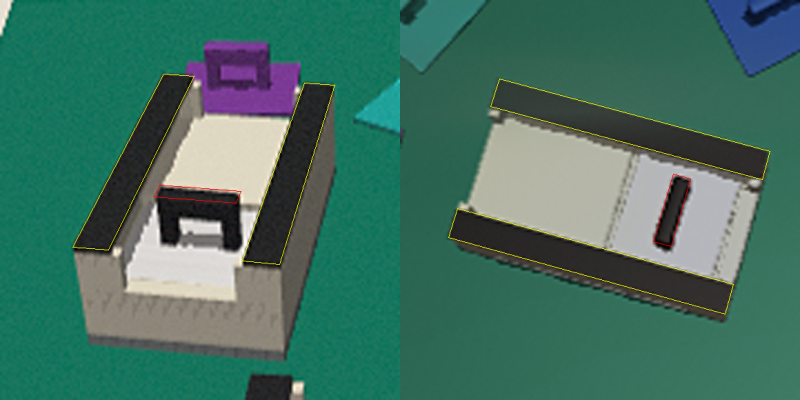

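The crop confirms it: the black bar on the bare metal plate (top view about (294,287)), and the fit lies on both lips in both views. Now I'll work out the move.

```bash
cat > goal.py <<'E'
from h import *
import sys
W=[.5204,.1729,-.2]
def goal(ly,z,yaw=W[2],lx=0):
    s=telemetry.read_state(); T=R.from_rotvec(s["tcp_rot"])
    y=np.array([-np.sin(yaw),np.cos(yaw),0]); 
    if T.as_matrix()[:,1]@y<0: y=-y
    zz=np.array([0,0,-1.]); G=R.from_matrix(np.c_[np.cross(y,zz),y,zz])
    t=place(W,[[lx,ly,z]])[0]
    print("t",s["time_s"],"target",t.round(4),"turn",(T.inv()*G).as_rotvec().round(4),"shift cm",(T.inv().apply(t-s["tcp_pos"])*100).round(2),"F",np.round(s["wrist_force"],1),"gap",round(s["finger_gap"],4), "q6",round(s["qpos"][5],3))
if __name__=="__main__": goal(*map(float,sys.argv[1:]))
E
python3 goal.py -.05 .16; python3 goal.py -.05 .058
```

```text
t 1.1 target [0.5105 0.1239 0.16  ] turn [ 1.000e-04 -0.000e+00  5.488e-01] shift cm [ 52.21 -46.7    7.13] F [ 0.9 -0.9 -0.1] gap 0.0857 q6 -0.07
t 1.1 target [0.5105 0.1239 0.058 ] turn [ 1.000e-04 -0.000e+00  5.488e-01] shift cm [ 52.21 -46.7   17.33] F [ 0.9 -0.9 -0.1] gap 0.0857 q6 -0.07
```

```bash
python3 -m handwheel '[[[0,0,0.15,13,-11.7,2,0],[0,0,0.3,26,-23.4,4,0],[0,0,0.45,39,-35,5,0],[0,0,0.549,52.2,-46.7,7,0],[0,0,0.549,52.2,-46.7,7,0],[0,0,0.549,52.2,-46.7,7,0],[0,0,0.549,52.2,-46.7,7,0],[0,0,0.549,52.2,-46.7,7,0],[0,0,0.549,52.2,-46.7,7,0],[0,0,0.549,52.2,-46.7,7,0],[0,0,0.549,52.2,-46.7,7,0],[0,0,0.549,52.2,-46.7,7,0],[0,0,0.549,52.2,-46.7,7,0],[0,0,0.549,52.2,-46.7,7,0],[0,0,0.549,52.2,-46.7,7,0],[0,0,0.549,52.2,-46.7,7,0],[0,0,0.549,52.2,-46.7,7,0],[0,0,0.549,52.2,-46.7,7,0],[0,0,0.549,52.2,-46.7,7,0],[0,0,0.549,52.2,-46.7,7,0]]]' 50; python3 goal.py -.05 .058; python3 - <<'E'
from h import *
for c,(u,v) in(("side",(195,130)),("top",(195,210))):
    im=viewer.capture(c)[:,:,::-1][v:v+145,u:u+145]
    cv2.imwrite(f"pics/pre_{c}.png",im)
a=np.hstack([cv2.resize(cv2.imread(f"pics/pre_{c}.png"),(400,400),interpolation=cv2.INTER_CUBIC) for c in("side","top")])
cv2.imwrite("pics/pre.png",a)
E
```

```text
time_s: 3.1
tcp_pos: [0.5104, 0.123, 0.1617]
tcp_rot: [-3.126, 0.316, -0.001]
wrist_force: [0.3, 0.3, -0.4]
finger_gap: 0.0858
t 3.1 target [0.5105 0.1239 0.058 ] turn [-0.0001 -0.0008 -0.0016] shift cm [-0.02 -0.09 10.37] F [ 0.3  0.3 -0.4] gap 0.0858 q6 1.939
```

View pics/pre.png

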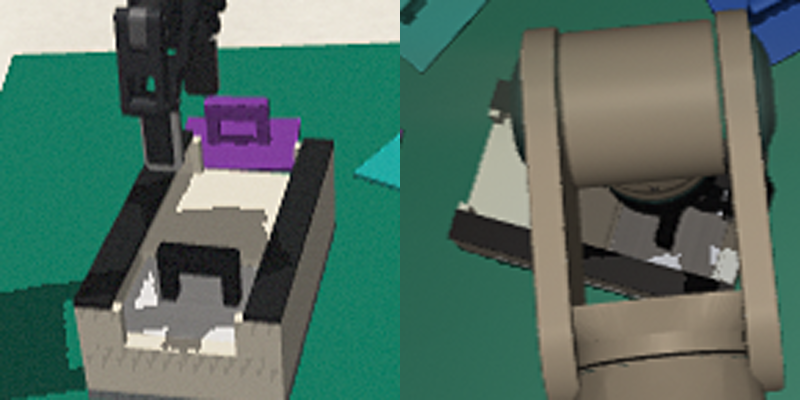

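```bash
python3 - <<'E'
from h import *
W=[.5204,.1729,-.2]
for n,L in dict(nearfinger=[0,-.05-.046,.175],far=[0,-.05+.046,.175],bar=[0,-.05,.086]).items():
    q=proj("side",place(W,[L]))[0]; print(n,q,((q-[195,130])*400/145).round())
E
```

```text
nearfinger [255.10776056 189.70961909] [166. 165.]
far [268.47866524 162.92763728] [203.  91.]
bar [266.20300184 219.79164432] [196. 248.]
```

The view matches the prediction: near finger tip at crop (166,165), bar at (198,248). Next I descend and close.

```bash
python3 -m handwheel '[[[0,0,0,0,-0.1,3.5,0],[0,0,0,0,-0.1,6.5,0],[0,0,0,0,-0.1,9,0],[0,0,0,0,-0.1,10.4,0],[0,0,0,0,-0.1,10.4,0],[0,0,0,0,-0.1,10.4,0.5],[0,0,0,0,-0.1,10.4,1],[0,0,0,0,-0.1,10.4,1],[0,0,0,0,-0.1,10.4,1],[0,0,0,0,-0.1,10.4,1],[0,0,0,0,-0.1,10.4,1],[0,0,0,0,-0.1,10.4,1],[0,0,0,0,-0.1,10.4,1],[0,0,0,0,-0.1,10.4,1],[0,0,0,0,-0.1,10.4,1],[0,0,0,0,-0.1,10.4,1]]]' 50; python3 goal.py -.05 .076
```

```text
time_s: 4.8
tcp_pos: [0.511, 0.1249, 0.0579]
tcp_rot: [-3.126, 0.314, -0.002]
wrist_force: [-0.6, -0.9, 5.4]
finger_gap: 0.0128
t 4.8 target [0.5105 0.1239 0.076 ] turn [-0.0003 -0.001  -0.0002] shift cm [-0.03  0.11 -1.81] F [-0.6 -0.9  5.4] gap 0.0128 q6 1.941
```

```bash
python3 -m handwheel '[[[0,0,0,0,0,-0.4,1],[0,0,0,0,0,-0.8,1],[0,0,0,0,0,-1.2,1],[0,0,0,0,0,-1.6,1],[0,0,0,0,0,-1.8,1],[0,0,0,0,0,-1.8,1],[0,0,0,0,0,-1.8,1]]]' 50; python3 goal.py -.05 .076; python3 goal.py .045 .076; python3 - <<'E'
from h import *
im=viewer.capture("side")[:,:,::-1][130:275,195:340]
cv2.imwrite("pics/lift.png",cv2.resize(im,(580,580),interpolation=cv2.INTER_CUBIC))
E
```

```text
time_s: 5.5
tcp_pos: [0.5105, 0.1248, 0.0751]
tcp_rot: [3.126, -0.314, -0.0]
wrist_force: [-0.3, 0.8, -1.6]
finger_gap: 0.0128
t 5.5 target [0.5105 0.1239 0.076 ] turn [ 0.0002  0.0002 -0.0002] shift cm [ 0.01  0.09 -0.09] F [-0.3  0.8 -1.6] gap 0.0128 q6 1.941
t 5.5 target [0.5293 0.217  0.076 ] turn [ 0.0002  0.0002 -0.0002] shift cm [ 0.01 -9.41 -0.09] F [-0.3  0.8 -1.6] gap 0.0128 q6 1.941
```

View pics/lift.png

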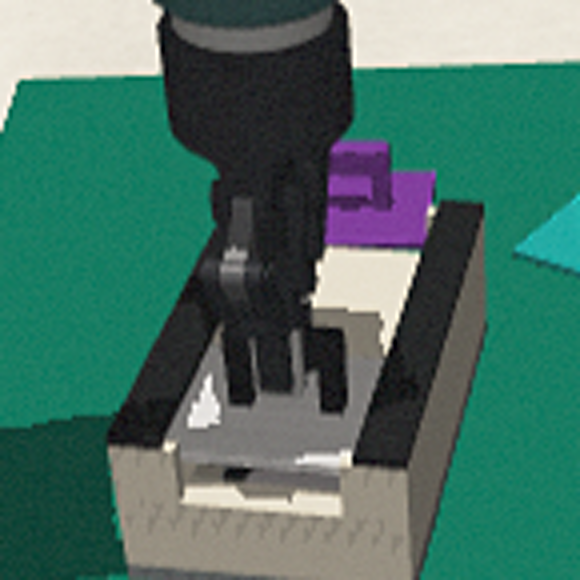

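The plate is up: a dark gap shows under its front edge (crop ~(260,475)), and it is level. Next, slide along the channel.

```bash
python3 -m handwheel '[[[0,0,0,0,-1,-0.1,1],[0,0,0,0,-2,-0.1,1],[0,0,0,0,-3,-0.1,1],[0,0,0,0,-4,-0.1,1],[0,0,0,0,-5,-0.1,1],[0,0,0,0,-6,-0.1,1],[0,0,0,0,-7,-0.1,1],[0,0,0,0,-8,-0.1,1],[0,0,0,0,-9,-0.1,1],[0,0,0,0,-9.5,-0.1,1],[0,0,0,0,-9.5,-0.1,1],[0,0,0,0,-9.5,-0.1,1],[0,0,0,0,-9.5,-0.1,1]]]' 50; python3 goal.py .045 .066; python3 - <<'E'
from h import *
im=viewer.capture("side")[:,:,::-1][130:275,195:340]
cv2.imwrite("pics/slid.png",cv2.resize(im,(580,580),interpolation=cv2.INTER_CUBIC))
E
```

```text
time_s: 6.85
tcp_pos: [0.5295, 0.2176, 0.0762]
tcp_rot: [3.126, -0.315, -0.0]
wrist_force: [-0.1, 0.1, -2.3]
finger_gap: 0.0133
t 6.85 target [0.5293 0.217  0.066 ] turn [ 0.0003  0.     -0.0007] shift cm [-0.    0.06  1.02] F [-0.1  0.1 -2.3] gap 0.0133 q6 2.097
```

View pics/slid.png

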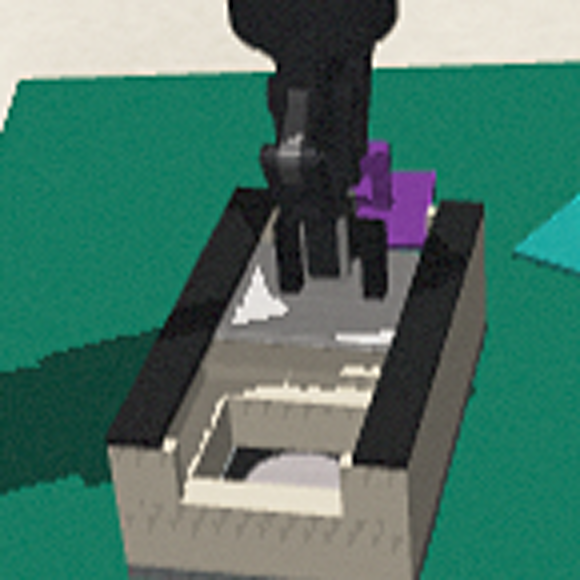

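The well is uncovered, with the plate above the deck. Lower it, checking the force before release.

```bash
python3 -m handwheel '[[[0,0,0,0,0,0.3,1],[0,0,0,0,0,0.6,1],[0,0,0,0,0,0.8,1],[0,0,0,0,0,0.9,1],[0,0,0,0,0,1.0,1],[0,0,0,0,0,1.0,1],[0,0,0,0,0,1.0,1]]]' 50; python3 goal.py .045 .066
```

```text
time_s: 7.6
tcp_pos: [0.5296, 0.218, 0.0664]
tcp_rot: [-3.126, 0.314, -0.0]
wrist_force: [0.3, -0.3, -2.6]
finger_gap: 0.0131
t 7.6 target [0.5293 0.217  0.066 ] turn [-0.     -0.0001 -0.0001] shift cm [-0.    0.1   0.04] F [ 0.3 -0.3 -2.6] gap 0.0131 q6 2.097
```

Not yet in contact: the wrist still carries about 2.6 N.

```bash
python3 -m handwheel '[[[0,0,0,0,0,0.05,1],[0,0,0,0,0,0.1,1],[0,0,0,0,0,0.1,1],[0,0,0,0,0,0.1,1]]]' 50; python3 goal.py .045 .066
```

```text
time_s: 8.0
tcp_pos: [0.5296, 0.218, 0.066]
tcp_rot: [-3.126, 0.314, -0.001]
wrist_force: [-4.5, -1.4, 4.4]
finger_gap: 0.013
t 8.0 target [0.5293 0.217  0.066 ] turn [-0.0002 -0.0005 -0.0002] shift cm [-0.01  0.1  -0.  ] F [-4.5 -1.4  4.4] gap 0.013 q6 2.097
```

Contact (+4.4 N, deck reached). Open slowly, then rise.

```bash
python3 -m handwheel '[[[0,0,0,0,0,0,0.8],[0,0,0,0,0,0,0.6],[0,0,0,0,0,0,0.4],[0,0,0,0,0,0,0.2],[0,0,0,0,0,0,0],[0,0,0,0,0,0,0],[0,0,0,0,0,0,0],[0,0,0,0,0,0,0],[0,0,0,0,0,-1,0],[0,0,0,0,0,-3,0],[0,0,0,0,0,-6,0],[0,0,0,0,0,-10,0],[0,0,0,0,0,-14,0],[0,0,0,0,0,-14,0],[0,0,0,0,0,-14,0],[0,0,0,0,0,-14,0]]]' 50
python3 -m handwheel '[[[0,0,0,0,5,0,0],[0,0,0,0,10,0,0],[0,0,0,0,15,0,0],[0,0,0,0,20,0,0],[0,0,0,0,25,0,0],[0,0,0,0,30,0,0],[0,0,0,0,30,0,0],[0,0,0,0,30,0,0],[0,0,0,0,30,0,0],[0,0,0,0,30,0,0]]]'
python3 - <<'E'
from h import *
W=[.5204,.1729,-.2]; o=[]
BAR=[[-.027,.038,.094],[.027,.038,.094],[.027,.052,.094],[-.027,.052,.094]]
PL=[[-.05,.003,.054],[.05,.003,.054],[.05,.087,.054],[-.05,.087,.054]]
for c,(u,v) in(("side",(195,130)),("top",(195,210))):
    im=viewer.capture(c)[:,:,::-1]; cv2.imwrite(f"pics/end_{c}.png",im)
    print(c,[(np.round(d["centre"],1),round(d["conf"],2)) for d in viewer.tip_of(c,"bar_hatch")], "park",proj(c,place(W,[[0,.045,.048]])))
    im=cv2.resize(im[v:v+145,u:u+145],(400,400),interpolation=cv2.INTER_CUBIC)
    for L in(BAR,PL): cv2.polylines(im,[((proj(c,place(W,L))-[u,v]+.5)*400/145).astype(np.int32)],True,(0,0,255),1)
    o.append(im)
cv2.imwrite("pics/end.png",np.hstack(o))
E
```

```text
time_s: 9.6
tcp_pos: [0.529, 0.2178, 0.2041]
tcp_rot: [3.125, -0.314, -0.003]
wrist_force: [-0.7, -0.4, 0.4]
finger_gap: 0.0854
time_s: 10.6
tcp_pos: [0.47, -0.0747, 0.2048]
tcp_rot: [-3.126, 0.311, 0.001]
wrist_force: [-0.8, 0.6, 0.3]
finger_gap: 0.0853
side [(array([349.1, 191.2]), 0.94), (array([278.6, 207.9]), 0.89), (array([279.7, 183.8]), 0.81), (array([375. , 276.3]), 0.76)] park [[278.8912513  208.89520609]]
top [(array([252.7, 277.9]), 0.95), (array([201.3, 210.4]), 0.7), (array([172.8, 275.9]), 0.6), (array([329.9, 214.1]), 0.59)] park [[252.27826404 277.21115318]]
```

View pics/end.png

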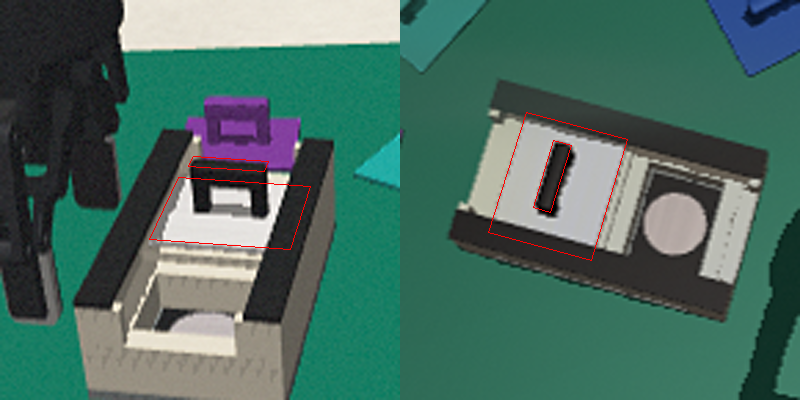

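The hatch sits at park, flat, within 1 px of the prediction in both views, and the well is fully open. The gripper is clear.

```bash
python3 -c "
from plant import ticket
print(ticket.sign_off())"
```

```text
the job is handed in; nothing more can be done
None
```

The bar-handled hatch is open. I lifted it about 18 mm, slid it 95 mm along its channels, set it down flat on the deck at park and let go. I handed the job in at about 11 s; no verdict was reported.

- **Position:** in the last pictures the hatch's origin is within about 1 pixel of the predicted park point in both cameras. The well opening is fully uncovered.
- **Robot clear:** the gripper is open and about 30 cm away along the well. The wrist reads about zero force.
- **Forces:** the highest wrist reading at the end of any move was about 6.5 N, when the plate touched the deck.
- **Other objects:** I never touched the knob hatch or the look-alikes, but I took no separate final check of the knob hatch.
- **Mismatch:** while gripping, the fingers read about 13 mm open against the 14 mm bar. The grip held without slipping.

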